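# Return the drift to its leaning storage tube

### The job

Take the drift (the round steel bar with the thick black handle) that lies on the V-rest and slide it, nose first, into the empty one of the two leaning storage tubes, fully home so that its collar sits on the tube's mouth, and let go. Leave the other drift in its tube and everything else on the bench where it is.

Things in the scene. Friction and masses are not known exactly. Their poses are not given: they have to be found in the camera images.
- drift: The loose drift to put away: a straight round tool 180 mm long, about 0.3 kg. Origin on its axis at the collar's front face (the side of the nose); x points along the axis from nose to handle end; it may be rolled anyhow about x. Steel shank 20 mm thick, x = -90 to 0; collar 34 mm thick, x = 0 to 6 mm; black handle 28 mm thick, x = 6 to 90 mm.
- drift_grip (a point): Good place to grip: on the axis, in the handle, 35 mm behind the collar face (x = +35 mm of the drift). At the start the drift lies level, axis 60 mm above the bench, nose towards the robot within 30 degrees. The nose tip is at x = -90 mm; the last 14 mm of the shank taper from 20 to 10 mm in diameter.
- spare: An identical drift, same frame, already fully home in the other tube. Leave it there.
- rest: Grey fixed V-rest the drift lies on: base plate 190 x 64 x 10 mm along x, origin at the centre of its underside. V-notches, 12 mm wide in x and at most 70 mm high, at x = -60 mm (under the shank) and +78 mm (under the handle's end). The drift's collar face starts at x = -5 to +5 mm. Between the notches it is free on both sides and beneath. It lifts straight out.
- empty_tube: The empty plain aluminium tube, fixed: 112 mm long, 34 mm outside, bore 24 mm, 106 mm deep, bottom closed. Origin: centre of its mouth, 95 mm above the bench. x points along the axis out of the mouth, away from the robot, 30 degrees above level. The drift goes in along -x, its own x along this x, and is home when the two origins meet. It does not reliably slide home by itself: push it.
- empty_stand: Grey fixed stand that carries the empty tube: base plate 150 x 64 x 10 mm, from x = -95 to +55 mm; two narrow posts under the tube. Origin on the bench; the tube's mouth is at x = +20 mm, z = 95 mm.
- full_tube: The other tube, same make and frame, on a stand like the first; it holds the other drift.
- screwdriver: Bystander: screwdriver 170 mm long lying on the bench, under 35 mm high.
- wrench: Bystander: open wrench 160 mm long lying on the bench, under 20 mm high.
- spray_can: Bystander: upright blue spray can, 54 mm in diameter, 170 mm high; origin under its centre.
- mug: Bystander: mug, 80 mm in diameter, 90 mm high; origin under its centre.
- tape: Bystander: roll of tape lying flat, 90 mm in diameter, 24 mm high; origin under its centre.
- jar: Bystander: glass jar with a steel cap, 64 mm in diameter, 75 mm high; origin under its centre.
- block: Bystander: wood block 80 x 50 x 30 mm; origin under its centre.

How it is judged:
On the way:
1. the drift's nose has entered the empty tube, in line with it (x of drift in the frame of empty_tube below 0.07 m and y of drift in the frame of empty_tube between -0.008 and 0.008 m and z of drift in the frame of empty_tube between -0.008 and 0.008 m and angle between the x axis of drift and the x axis of empty_tube, either way round below 0.15 rad), for 0.05 s.
At the end, for the whole second after the job is handed in: The drift is in the empty tube, nose first, its collar face within 6 mm of the centre of the tube's mouth and its axis within 0.1 rad of the tube's, at rest (under 0.02 m/s) and released; the other drift is still home in its tube (within 8 mm) (distance between drift and empty_tube below 0.006 m and angle between the x axis of drift and the x axis of empty_tube, either way round below 0.1 rad and linear speed of drift below 0.02 m/s and distance between spare and full_tube below 0.008 m); the robot touches nothing.
It fails at once if the other drift is pulled out of place (more than 15 mm) (distance of spare from where it was at the start of the episode above 0.015 m).
It fails at once if a bystander is pushed more than 30 mm (distance of any of screwdriver, wrench, spray_can, mug, tape, jar, block from where it was at the start of the episode above 0.03 m).
It also fails if it takes over 48 s, if anything falls off the work surface, if the arm or the gripper's body presses on something with over 40 N, if the wrist force passes 120 N, or if a joint passes its speed limit or range.

### The arm

A 7-joint arm with a two-finger parallel gripper is mounted at the origin on the work surface. World frame = base frame: x ahead of the robot, y to its left, z up, the work surface at z = 0. Lengths are in m, angles in rad, forces in N, time in s.
With the tool pointing down it reaches from about 0.4 to 0.875 m from the base axis. Payload 19.3 kg.
Tool frame: the origin (TCP) lies midway between the tips of the shut fingers; the grasp point (between the pads) lies 19 mm behind it; z points along the fingers, y is the direction in which the jaws open and shut (so a half turn about z gives the same grasp; the last joint's range is limited). The gripper opens to 85 mm and grips with 20 to 120 N. Pads are 22 mm wide; open, the fingers measure 114 mm over their backs; the gripper's body (76 mm by 85 mm) begins 54 mm behind the grasp point. The pads swing forward as they close: fully open they stand 13 mm farther back than shut.
Start: joints at [-1.239, 0.521, -0.036, 1.599, 0.021, 1.021, -0.113], TCP at [0.244, 0.575, 0.231] pointing down, gripper open.
Joint ranges: [-2.91, 2.91], [-0.3, 2.13], [-1.5, 1.42], [0.17, 2.43], [-1.26, 4.41], [0.16, 1.93], [-2.52, 2.52]. Speed limits (rad/s): [1.89, 1.89, 2.39, 2.39, 3.01, 3.01, 3.01].

### API

Orientations are given as a unit quaternion [w, x, y, z].
In Python, from rig import manip, optics, workorder gives the robot as it stands.
- The arm moves only by the tool drive_tool, never from a script. Its argument "increments" is a list that holds one entry, the list of rows, each a list of 4 numbers: the shift along the tool's x, y, z in m, then the turn about the tool's z in degrees. A call has 1 to 10 rows; each row is the pose to reach, as a shift and turn from the pose measured when the call began, along the tool's axes at that moment; what a row does not reach only later rows make up. A row lasts 1/8 s, in which the tool goes at most 62.5 mm and 10.7 degrees, less where a joint would pass 70% of its speed; a pose out of reach is approached as far as the arm can. A call with a gripper value outside its range is refused whole. "hand" is the finger opening in m, from 0 to 0.0854, set as the call begins (left out, the last holds). The fingers move at their own pace and stop on an object; "grip_force" is the grip in N (left out, the last holds). Time passes only in rows, so rows that repeat a pose let the fingers close. It gives the time, the measured TCP pose, the force and the opening at its end, in the units of the state.
- manip.get_state(): the state, without advancing time (a new reading comes with each control period).
- optics.camera(name): name is "side" or "top"; returns a dict with "image" (400x640x3 uint8, red, green, blue), "fx", "fy", "cx", "cy" (pixels), "R" (3x3) and "t" (3): a world point X has camera coordinates R X + t. Camera axes: x right, y down, z forward; pixel columns grow to the right and rows downward; lengths in m; the calibration is good to about 2 mm. A picture is of the moment at which its call begins. There is no depth.
- workorder.hand_in(): hands the job in, once; it reports no verdict.
The state is a dict: "time": time; "q": joint angles; "joint_velocities": joint speeds; "effort": joint torques, N m; "ee_pos": TCP position; "ee_rot": TCP orientation; "ft_force": force on the tool from outside, world axes, zero at the start; "torque": the same for the moment, N m; "finger_gap": finger opening in m.
Only numpy, scipy, OpenCV 4.12 (cv2) and the standard library are available. Lean on these libraries where they do the work, as an engineer would, in place of code of your own. Each camera call takes 0.05 s, during which the arm holds its last target. There are 200 camera calls.

## Working session

There is one attempt and no reset: what is moved stays moved. The work goes in short steps, Python scripts to look and compute and a tool call to move; the robot and the scene stay as the last step left them, time stands still between calls to the robot, and variables do not carry over. Pictures are saved under pics/ and viewed, about 8 in all and at most 12, crops included, and the job is handed in when it is done.

Besides the shell and the picture viewer there is one more tool, called after "Request:" as name([rows], argument=value, ...), one row to a line, values as JSON. drive_tool: Moves the arm, as the interface text tells. Its arguments: {"type":"object","properties":{"increments":{"type":"array","items":{"type":"array","items":{"type":"array","items":{"type":"number"}}}},"hand":{"type":"number"},"grip_force":{"type":"number"}},"required":["increments"]}

```bash
mkdir -p pics; python3 - <<'E'
from rig import manip, optics
import cv2
s=manip.get_state()
print({k:(v if isinstance(v,float) else [round(float(x),4) for x in v]) for k,v in s.items() if k in('time','ee_pos','ee_rot','finger_gap')} if 0 else s)
for n in('side','top'):
    c=optics.camera(n); cv2.imwrite(f'pics/{n}0.png',c['image'][:,:,::-1]); print(n,c['fx'],c['cx'],c['cy'],c['R'],c['t'])
E
```

```text
{'time': 0.0, 'q': array([-1.23915227,  0.52201723, -0.0363092 ,  1.59998898,  0.02117371,
        1.02111911, -0.11281192]), 'joint_velocities': array([ 9.32622290e-05, -2.41360561e-04, -2.39268534e-04,  1.42261848e-04,
       -7.52667595e-04, -7.88710203e-04,  1.58843369e-03]), 'effort': array([ 1.73465658e-03, -9.27098680e+01,  1.98018327e+00, -3.69947791e+01,
        1.77999004e-02,  8.11033038e-03, -5.24703353e-05]), 'ee_pos': array([0.24435293, 0.57488701, 0.23073074]), 'ee_rot': array([-8.04949319e-05,  1.99598221e-01,  9.79877656e-01, -5.68663590e-04]), 'ft_force': array([-0.16796384, -0.04989951, -0.09817654]), 'torque': array([ 0.01695329, -0.00868232,  0.00773258]), 'finger_gap': 0.08526246254577682}
side 398.50569410780696 326.87333837987694 196.06125918045922 [[ 9.67063055e-01 -2.54535947e-01 -7.06456326e-04]
 [-1.89470831e-01 -7.18001085e-01 -6.69757603e-01]
 [ 1.69970150e-01  6.47831687e-01 -7.42579460e-01]] [-0.54662848  0.17902507  1.08589016]
top 385.1412975918708 313.06919476455454 194.39911918958043 [[ 0.01904352 -0.99977483  0.00936086]
 [-0.99597942 -0.01978926 -0.08736919]
 [ 0.08753476 -0.0076594  -0.99613202]] [-1.25993218e-03  5.94547993e-01  1.33514323e+00]
```

View pics/top0.png

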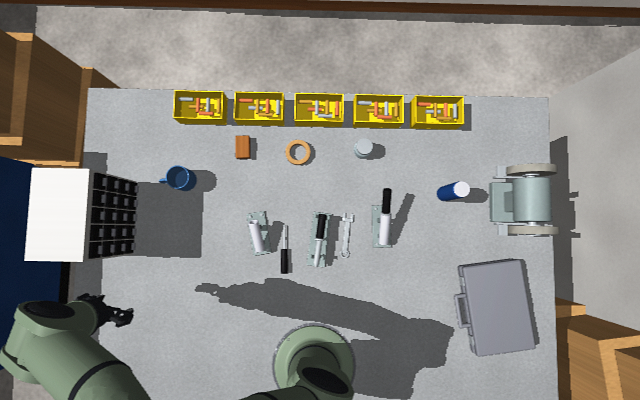

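View pics/side0.png

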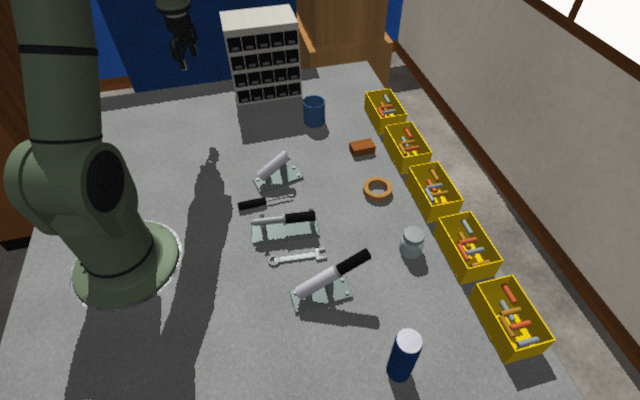

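The empty tube is at top (255,235) and side (272,168). The loose drift is at top (319,238) and side (284,218), and the full tube at top (385,220). I'll enlarge both views next.

```bash
python3 - <<'E'
import cv2,numpy as np
t=cv2.imread('pics/top0.png')[200:280,235:345]; s=cv2.imread('pics/side0.png')[140:250,235:335]
def up(im,k,x0,y0):
    o=cv2.resize(im,None,fx=k,fy=k,interpolation=cv2.INTER_CUBIC)
    for i in range(0,im.shape[1],10):
        cv2.line(o,(i*k,0),(i*k,5),(0,0,255),1); cv2.putText(o,str(x0+i),(i*k,14),0,.35,(0,0,255),1)
    for i in range(0,im.shape[0],10):
        cv2.line(o,(0,i*k),(5,i*k),(0,0,255),1); cv2.putText(o,str(y0+i),(6,i*k+4),0,.35,(0,0,255),1)
    return o
cv2.imwrite('pics/tc.png',up(t,7,235,200)); cv2.imwrite('pics/sc.png',up(s,5,235,140))
E
```

```text
(no output)
```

View pics/tc.png

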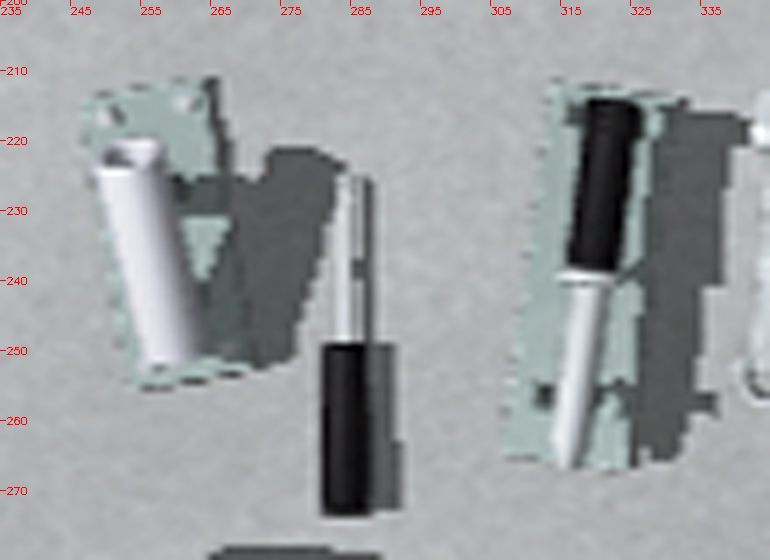

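View pics/sc.png

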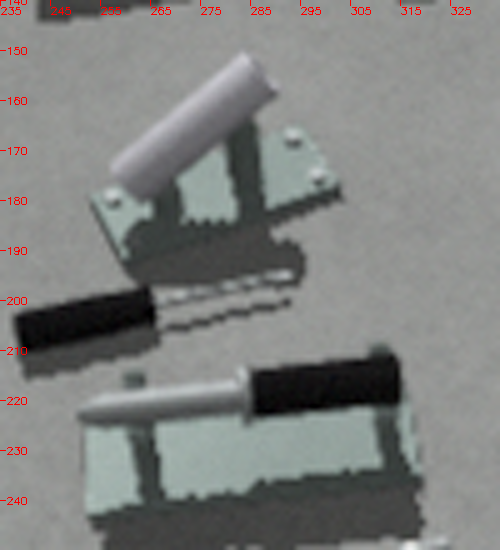

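```bash
cat > h.py <<'E'
from rig import manip, optics
import numpy as np
from scipy.optimize import least_squares
from scipy.spatial.transform import Rotation as Ro
C={}
def proj(n,P):
    if n not in C: C[n]=optics.camera(n)
    c=C[n]; p=np.asarray(P)@np.array(c['R']).T+c['t']
    return np.c_[c['fx']*p[:,0]/p[:,2]+c['cx'],c['fy']*p[:,1]/p[:,2]+c['cy']]
def axis(yaw,pit): return np.array([np.cos(yaw)*np.cos(pit),np.sin(yaw)*np.cos(pit),np.sin(pit)])
def fit(obs,xs,z,pit):
    def r(v): return np.concatenate([(proj(n,[[v[0],v[1],z]+x*axis(v[2],pit) for x in xs])-o).ravel() for n,o in obs.items()])
    s=least_squares(r,[.5,0,0]); return s.x,s.fun.reshape(-1,2).round(1)
E
python3 - <<'E'
from h import *
for a in [fit(dict(top=[[322.6,214.5],[318.9,239.3],[316.1,266.5]],side=[[315,216],[284.4,218.6],[251.5,222.4]]),[.09,.003,-.09],.06,0),
 fit(dict(top=[[253.6,222.3],[260.7,251.4]],side=[[287.2,154.8],[261.2,176.4]]),[0,-.112],.095,np.pi/6)]: print(*a,np.degrees(a[0][2]))
x=manip.get_state()['ee_rot'];R=Ro.from_quat(x,scalar_first=True).as_matrix();print(R)
E
```

```text
[ 0.43639044 -0.01215845 -0.11800628] [[-0.2 -0.8]
 [ 0.1 -0.4]
 [-0.8 -0.2]
 [ 0.3 -0.1]
 [-0.2  0.7]
 [-1.   0.6]] -6.761261525813688
[0.49276418 0.20766473 0.19251711] [[-0.2 -0.5]
 [-0.5 -1.6]
 [-0.1  0.2]
 [-1.5  1.1]] 11.030417789182314
[[-9.20330678e-01  3.91141159e-01 -1.92701738e-04]
 [ 3.91141201e-01  9.20330467e-01 -6.26281966e-04]
 [-6.76153738e-05 -6.51760096e-04 -9.99999785e-01]]
```

```bash
cat >> h.py <<'E'
def rel(P,yaw):  # target TCP pos; yaw of drift axis (jaw dir perpendicular)
    s=manip.get_state();R=Ro.from_quat(s['ee_rot'],scalar_first=True).as_matrix()
    d=R.T@(np.array(P)-s['ee_pos']); y=np.arctan2(R[1,1],R[0,1]); t=np.degrees(yaw+np.pi/2-y); t=(t+90)%180-90
    print('shift mm',(d*1000).round(1),'turn',round(-t,2))
E
python3 - <<'E'
from h import *
rel([.4712,-.0163,.15],-.118)
import cv2
# refine by silhouette
def hull(n,p0,a,segs):
    u=np.cross(a,[0,0,1.]);u/=np.linalg.norm(u);w=np.cross(a,u);th=np.linspace(0,2*np.pi,32)
    M=np.zeros((400*8,640*8),np.uint8)
    for x0,x1,r0,r1 in segs:
        P=[p0+x*a+r*(np.cos(t)*u+np.sin(t)*w) for x,r in((x0,r0),(x1,r1)) for t in th]
        q=cv2.convexHull(((proj(n,P)+.5)*8).astype(np.int32));cv2.fillConvexPoly(M,q,255)
    return cv2.resize(M,(640,400),interpolation=cv2.INTER_AREA)/255.
img={n:cv2.imread(f'pics/{n}0.png').astype(int) for n in('top','side')}
from scipy.optimize import minimize
def run(v0,z,pit,segs,mask,lab):
    f=lambda v:sum(np.abs(hull(n,np.array([v[0],v[1],z]),axis(v[2],pit),segs)-mask(n,v0,z))[140:290].sum() for n in img)
    s=minimize(f,v0,method='Nelder-Mead',options=dict(initial_simplex=np.array(v0)+np.array([[0,0,0],[.006,0,0],[0,.006,0],[0,0,.06]]),maxiter=80));print(lab,s.x,s.fun,f(v0))
def near(n,c,r):
    p=proj(n,[c])[0];yy,xx=np.mgrid[:400,:640];return np.hypot(xx-p[0],yy-p[1])<r
def mt(n,v,z):
    im=img[n];B,G,R_=im[...,0],im[...,1],im[...,2]
    m=(G-R_<8)&(R_>(165 if n=='top' else 135))&(B>=G)  # lilac-ish
    return (m&near(n,[v[0]-.048,v[1]-.01,.067],30 if n=='top' else 28)).astype(float)
vt=[.4928,.2077,.1925]
for n in img:
    m=mt(n,vt,.095);o=img[n].astype(np.uint8).copy();h=hull(n,np.array([*vt[:2],.095]),axis(vt[2],np.pi/6),[(-.112,0,.017,.017)])
    print(n,m.sum(),h.sum())
    p=proj(n,[[.46,.2,.08]])[0].astype(int);sl=np.s_[p[1]-30:p[1]+30,p[0]-30:p[0]+30]
    a=cv2.resize(o[sl],(360,360));b=cv2.resize(np.dstack([m*255,h*255,m*0])[sl].astype(np.uint8),(360,360));cv2.imwrite(f'pics/m_{n}.png',np.hstack([a,b]))
cv2.imwrite('pics/m.png',np.vstack([cv2.imread('pics/m_top.png'),cv2.imread('pics/m_side.png')])[:,:])
i=cv2.imread('pics/m.png');cv2.imwrite('pics/m.png',cv2.resize(i,(600,600)))
run(vt,.095,np.pi/6,[(-.112,0,.017,.017)],mt,'tube')
E
```

```text
shift mm [-440.  -455.5   81.3] turn -16.26
top 1757.0 340.0666666666667
side 340.0 413.9647058823529
tube [0.5073247  0.25323625 0.14743486] 1798.5725490196078 2192.58431372549
```

View pics/m.png

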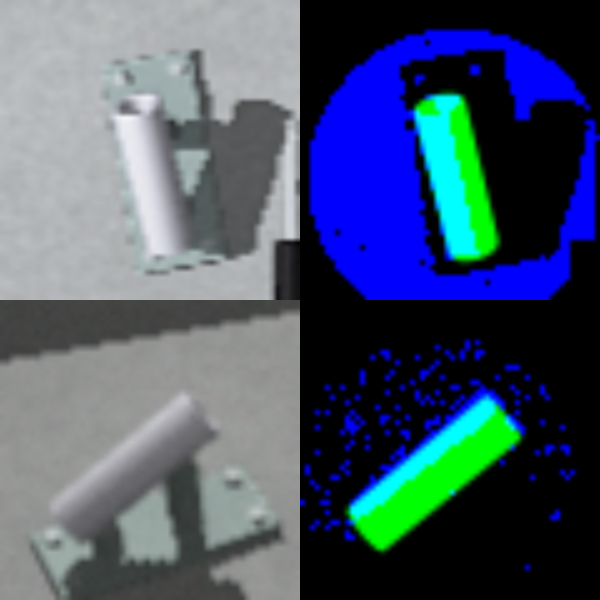

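Overlay check: the tube model (mouth ≈ (0.493, 0.208), yaw 11°) matches the image to within about 1–2 px in both views. I'll move above the drift now.

Request:
drive_tool([
  [[-0.044,-0.0455,0,-1.6],[-0.088,-0.091,0,-3.2],[-0.132,-0.1365,0,-4.8],[-0.176,-0.182,0,-6.4],[-0.22,-0.2275,0,-8],[-0.264,-0.273,0,-10],[-0.308,-0.3185,0,-12],[-0.352,-0.364,0,-14],[-0.396,-0.41,0.03,-16],[-0.44,-0.4555,0.05,-16.3]],
], hand=0.0854)

```text
time: 1.55
ee_pos: [0.4658, -0.0024, 0.1865]
ee_rot: [0.0, 0.058, 0.998, -0.0]
ft_force: [1.2, 1.5, 0.5]
finger_gap: 0.0851
```

```bash
python3 - <<'E'
from h import *
rel([.4712,-.0163,.041],-.118)
E
```

```text
shift mm [ -6.9 -13.2 145.5] turn 0.1
```

Request:
drive_tool([
  [[-0.0069,-0.0132,0.04,0],[-0.0069,-0.0132,0.085,0],[-0.0069,-0.0132,0.12,0],[-0.0069,-0.0132,0.1455,0],[-0.0069,-0.0132,0.1455,0]],
])

```text
time: 2.17
ee_pos: [0.4703, -0.0164, 0.0399]
ee_rot: [-0.001, 0.058, 0.998, -0.0]
ft_force: [0.2, -0.3, 1.5]
finger_gap: 0.0854
```

```bash
python3 - <<'E'
from h import *
import cv2
rel([.4712,-.0163,.041],-.118)
o=[]
for n in('top','side'):
    im=optics.camera(n)['image'][:,:,::-1]; p=proj(n,[[.45,-.015,.06]])[0].astype(int)
    o.append(cv2.resize(im[p[1]-40:p[1]+40,p[0]-40:p[0]+40],(400,400),interpolation=cv2.INTER_CUBIC));print(p)
cv2.imwrite('pics/g1.png',np.hstack(o))
E
```

```text
shift mm [-0.9  0.2 -1.2] turn 0.1
[319 235]
[288 219]
```

View pics/g1.png

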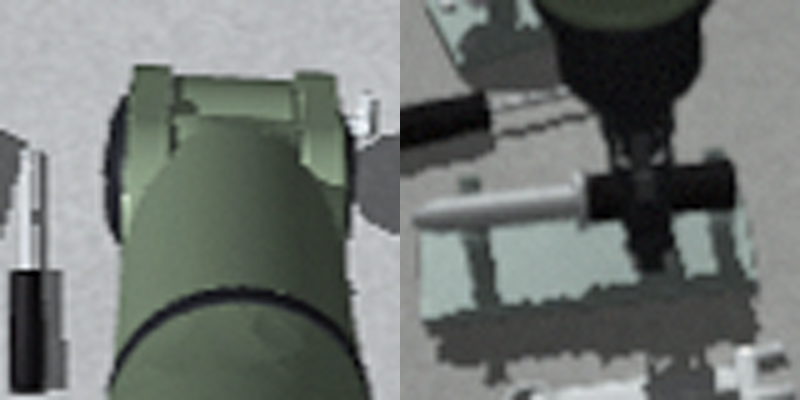

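The side view (right) shows the finger straddling the handle about 35 mm behind the collar. In the top view the arm hides the drift. I'll close the fingers.

Request:
drive_tool([
  [[0,0,0,0],[0,0,0,0],[0,0,0,0],[0,0,0,0],[0,0,0,0],[0,0,0,0]],
], hand=0.0, grip_force=25)

```text
time: 3.12
ee_pos: [0.4724, -0.0141, 0.0425]
ee_rot: [0.002, 0.057, 0.998, 0.001]
ft_force: [-0.7, 14.3, 9.5]
finger_gap: 0.027
```

Request:
drive_tool([
  [[0,0,-0.02,0],[0,0,-0.05,0],[0,0,-0.09,0],[0,0,-0.13,0],[0,0,-0.15,0],[0,0,-0.15,0]],
])

```text
time: 3.88
ee_pos: [0.4723, -0.0144, 0.1934]
ee_rot: [0.003, 0.057, 0.998, 0.001]
ft_force: [0.7, 0.1, -3.5]
finger_gap: 0.0273
```

```bash
python3 - <<'E'
from h import *
import cv2
c=manip.get_state();print(c['ee_pos'],c['ft_force'],c['torque'],c['finger_gap'])
im=optics.camera('side')['image'][:,:,::-1]; p=proj('side',[[.44,-.015,c['ee_pos'][2]+.0]])[0].astype(int);print(p-50)
cv2.imwrite('pics/g2.png',cv2.resize(im[p[1]-50:p[1]+50,p[0]-50:p[0]+50],(600,600),interpolation=cv2.INTER_CUBIC))
E
```

```text
[ 0.47233722 -0.01439283  0.1933879 ] [ 0.65775012  0.08610714 -3.54542906] [ 0.0521933  -0.13776116  0.05809323] 0.027256248966265845
[230 136]
```

View pics/g2.png

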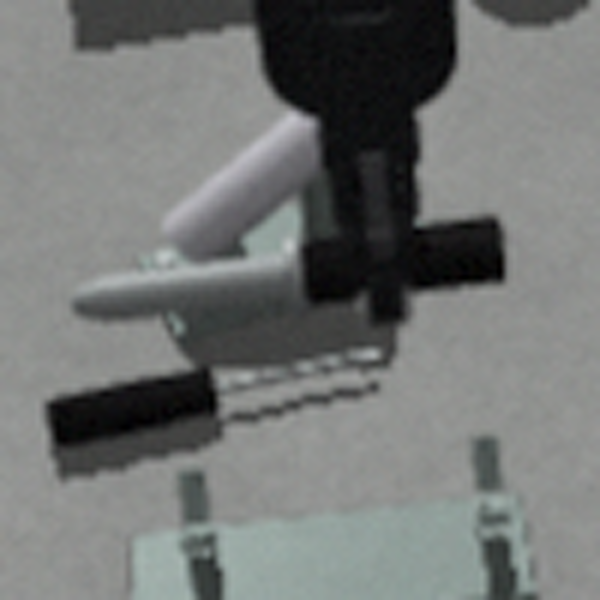

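The drift is lifted and still held almost level: nose (243,186.5), collar (278.8,182), tail (313,177). I'll fit the grip offset and pitch.

```bash
cat >> h.py <<'E'
def held(obs,xs):
    s=manip.get_state();R=Ro.from_quat(s['ee_rot'],scalar_first=True).as_matrix()
    yaw=np.arctan2(R[1,1],R[0,1])-np.pi/2; yaw=(yaw+np.pi/2)%np.pi-np.pi/2
    G=s['ee_pos']-.019*R[:,2]
    def r(v): return np.concatenate([(proj(n,[G+[0,0,v[2]]+(x-v[0])*axis(yaw,v[1]) for x in xs])-o).ravel() for n,o in obs.items()])
    f=least_squares(r,[.035,0,0]); print('grip at x, pitch deg, dz',f.x[0],np.degrees(f.x[1]),f.x[2],'yaw',yaw,'G',G,f.fun.round(1))
E
python3 - <<'E'
from h import *
held(dict(side=[[243.2,186.5],[278.8,182.2],[313.3,177.3]]),[-.09,0,.09])
M=np.array([.4928,.2077,.095]);yw=.1925
def tcp(d,e,th,g=.035):
    h=axis(yw,0);a=axis(yw,np.pi/6);n=-.5*h+np.array([0,0,np.cos(np.pi/6)])
    return M-d*a+e*n+(.09+g)*axis(yw,np.radians(th))-[0,0,.019]
print('pre',tcp(-.03,.0045,0))
rel(tcp(-.03,.0045,0),yw)
print(tcp(.008,.0045,0))
E
```

```text
grip at x, pitch deg, dz 0.03428635291710659 2.3513967472853707 -0.001915197673178786 yaw -0.11395767986388017 G [ 0.47143254 -0.01442741  0.21072398] [-0.6  0.3 -0.2 -0.2  0.8  0. ]
pre [0.63878356 0.23615417 0.09489711]
shift mm [-137.7  267.8   97.3] turn -17.56
[0.60648245 0.22985825 0.07589711]
```

Request:
drive_tool([
  [[-0.02,0.04,0,-2],[-0.045,0.088,0,-5],[-0.07,0.135,0,-9],[-0.094,0.182,0,-12],[-0.118,0.23,0,-15],[-0.138,0.268,0,-17.6],[-0.138,0.268,0.035,-17.6],[-0.138,0.268,0.075,-17.6],[-0.138,0.268,0.097,-17.6],[-0.138,0.268,0.097,-17.6]],
])

```text
time: 5.28
ee_pos: [0.6374, 0.2357, 0.092]
ee_rot: [-0.001, -0.096, 0.995, 0.0]
ft_force: [0.6, 0.7, -2.7]
finger_gap: 0.0274
```

```bash
cat >> h.py <<'E'
M=np.array([.4928,.2077,.095]);yw=.1925
def tcp(d,e,th,g=.0345):
    h=axis(yw,0);a=axis(yw,np.pi/6);n=-.5*h+np.array([0,0,np.cos(np.pi/6)])
    return M-d*a+e*n+(.09+g)*axis(yw,np.radians(th))-[0,0,.019]
E
python3 - <<'E'
from h import *
import cv2
rel(tcp(-.03,.0045,0),yw); print(manip.get_state()['torque'])
o=[]
for n in('top','side'):
    im=optics.camera(n)['image'][:,:,::-1]; p=proj(n,[[.53,.215,.1]])[0].astype(int);print(n,p-[30,40])
    o.append(cv2.resize(im[p[1]-40:p[1]+40,p[0]-30:p[0]+30],(390,520),interpolation=cv2.INTER_CUBIC))
cv2.imwrite('pics/g3.png',np.hstack(o))
E
```

```text
shift mm [-0.9  0.2 -2.9] turn 0.04
[ 0.07547687 -0.13057352  0.02018618]
top [221 170]
side [268 110]
```

View pics/g3.png

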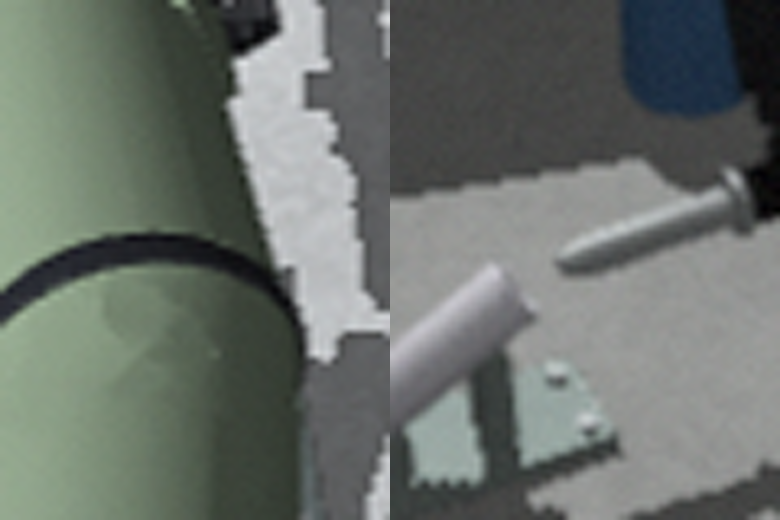

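Side view: nose tip at (294.2,150.3), collar face at (320.8,141.2), mouth centre at (287.5,154.9). The arm hides this area in the top view.

```bash
python3 - <<'E'
from h import *
held(dict(side=[[294.0,150.6],[320.6,141.2]]),[-.09,0])
for p in (0,.0,): pass
print(proj('side',[M]))
s=manip.get_state()
for th in(0,3,6,9):
  R=Ro.from_quat(s['ee_rot'],scalar_first=True).as_matrix();G=s['ee_pos']-.019*R[:,2]
  print(th,proj('side',[G+(-.09-.0345)*axis(yw,np.radians(th)),G-.0345*axis(yw,np.radians(th))]).round(1))
for a in [(.008,.0045,4),(.008,.006,12),(.01,.006,20),(.012,.005,28),(.015,.003,31)]:
  print(a,tcp(*a).round(4)); rel(tcp(*a),yw)
E
```

```text
grip at x, pitch deg, dz 0.03549775725795769 2.8849584373094763 -0.004890548226471265 yaw 0.19301609587312374 G [0.63949662 0.23638231 0.11507861] [ 0.2 -0.  -0.2  0. ]
[[287.14295605 155.003909  ]]
0 [[294.2 147.7]
 [320.7 139.5]]
3 [[294.4 149.3]
 [320.7 139.9]]
6 [[294.6 150.8]
 [320.7 140.3]]
9 [[295.  152.3]
 [320.8 140.7]]
(0.008, 0.0045, 4) [0.6057 0.2297 0.0846]
shift mm [34.6 -0.2 11.5] turn 0.04
(0.008, 0.006, 12) [0.6026 0.2291 0.1031]
shift mm [37.7 -0.1 -7. ] turn 0.04
(0.01, 0.006, 20) [0.5962 0.2279 0.1188]
shift mm [ 44.1  -0.1 -22.7] turn 0.04
(0.012, 0.005, 28) [0.588  0.2263 0.1328]
shift mm [ 52.4  -0.1 -36.8] turn 0.04
(0.015, 0.003, 31) [0.5833 0.2253 0.1352]
shift mm [ 57.2  -0.  -39.2] turn 0.04
```

Request:
drive_tool([
  [[0.01,0,0.002,0],[0.02,0,0.005,0],[0.028,0,0.008,0],[0.0345,0,0.01,0],[0.0345,0,0.01,0]],
])

```text
time: 6.15
ee_pos: [0.6049, 0.2303, 0.086]
ee_rot: [0.001, -0.097, 0.995, 0.001]
ft_force: [-1.9, 4.0, -3.8]
finger_gap: 0.0268
```

```bash
python3 - <<'E'
from h import *
print(manip.get_state()['torque'])
for a in [(.008,.006,12),(.01,.006,20),(.012,.005,28),(.015,.003,31)]:
  rel(tcp(*a),yw)
E
```

```text
[ 0.7915209   0.07045435 -0.4359917 ]
shift mm [  2.5  -0.7 -17.1] turn 0.05
shift mm [  9.   -0.7 -32.8] turn 0.05
shift mm [ 17.2  -0.6 -46.8] turn 0.05
shift mm [ 22.   -0.6 -49.3] turn 0.05
```

Contact force of +4 N in y with Tz −0.44 means the nose is touching the rim's right side. I'll shift left and re-read.

Request:
drive_tool([
  [[0,0.0015,0,0],[0,0.003,0,0],[0,0.003,0,0]],
])

```text
time: 6.52
ee_pos: [0.6044, 0.2332, 0.0859]
ee_rot: [0.001, -0.097, 0.995, 0.001]
ft_force: [-0.8, -0.1, -3.4]
finger_gap: 0.0273
```

```bash
python3 - <<'E'
from h import *
import cv2
s=manip.get_state();print(s['torque'],s['ft_force'],s['ee_pos'])
im=optics.camera('side')['image'][:,:,::-1]; p=proj('side',[[.53,.215,.1]])[0].astype(int);print(p-[40,30])
cv2.imwrite('pics/g4.png',cv2.resize(im[p[1]-30:p[1]+30,p[0]-40:p[0]+40],(800,600),interpolation=cv2.INTER_CUBIC))
E
```

```text
[ 0.08738744 -0.0899486   0.00250758] [-0.77957571 -0.11837275 -3.3977004 ] [0.60442904 0.23322284 0.08594861]
[258 120]
```

View pics/g4.png

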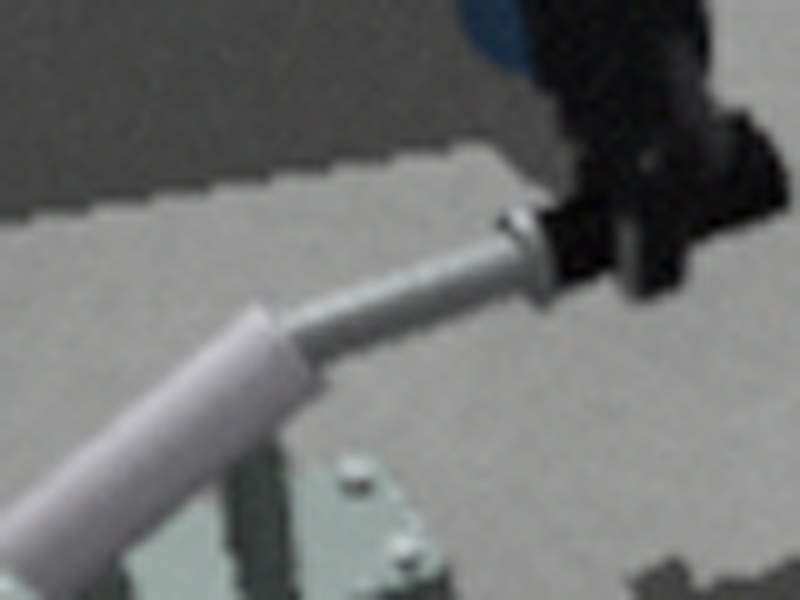

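The nose is inside the mouth (crop 290,340) and free of side load. Next I'll swing the handle up in an arc so the upper lip tilts the drift.

Request:
drive_tool([
  [[0.001,0,-0.006,0],[0.002,0,-0.012,0],[0.003,0,-0.017,0],[0.004,0,-0.022,0],[0.006,0,-0.027,0],[0.007,0,-0.03,0],[0.007,0,-0.03,0]],
])

```text
time: 7.5
ee_pos: [0.5974, 0.2317, 0.1162]
ee_rot: [0.001, -0.097, 0.995, 0.001]
ft_force: [-0.3, 0.8, -3.3]
finger_gap: 0.027
```

```bash
python3 - <<'E'
from h import *
print(manip.get_state()['torque'])
for a in [(.01,.006,20),(.012,.005,28),(.015,.003,31)]:
  rel(tcp(*a),yw)
E
```

```text
[ 0.12238015 -0.18873484 -0.07009652]
shift mm [ 2.  -3.6 -2.6] turn 0.05
shift mm [ 10.2  -3.5 -16.7] turn 0.05
shift mm [ 15.   -3.5 -19.1] turn 0.05
```

Request:
drive_tool([
  [[0.002,0,-0.004,0],[0.004,0,-0.008,0],[0.007,0,-0.012,0],[0.01,0,-0.016,0],[0.012,0,-0.018,0],[0.012,0,-0.018,0]],
])

```text
time: 8.25
ee_pos: [0.5855, 0.2294, 0.1343]
ee_rot: [0.001, -0.097, 0.995, 0.001]
ft_force: [0.0, 1.7, -3.0]
finger_gap: 0.0269
```

```bash
python3 - <<'E'
from h import *
import cv2
s=manip.get_state();print(s['torque'],s['ft_force'],s['ee_pos']); rel(tcp(.015,0,30),yw)
im=optics.camera('side')['image'][:,:,::-1]; p=proj('side',[[.53,.215,.1]])[0].astype(int);print(p-[40,30])
cv2.imwrite('pics/g5.png',cv2.resize(im[p[1]-30:p[1]+30,p[0]-40:p[0]+40],(800,600),interpolation=cv2.INTER_CUBIC))
E
```

```text
[ 0.29132139 -0.17384484 -0.07643928] [ 0.00958573  1.65691846 -3.03153173] [0.58548678 0.22937528 0.13428296]
shift mm [ 0.3 -3.6  3.5] turn 0.05
[258 120]
```

View pics/g5.png

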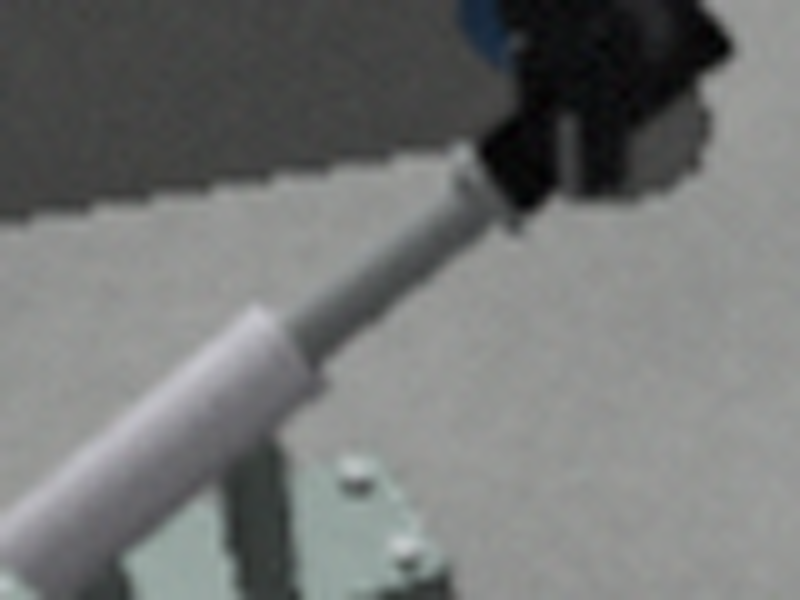

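The drift is now in line with the tube, with its nose about 15 mm inside. I'll push along the axis while watching the forces.

Request:
drive_tool([
  [[0.004,0.0005,0.0023,0],[0.009,0.001,0.0052,0],[0.013,0.001,0.0075,0],[0.0173,0.001,0.01,0],[0.0173,0.001,0.01,0]],
])

```text
time: 8.98
ee_pos: [0.568, 0.2269, 0.1238]
ee_rot: [0.001, -0.097, 0.995, 0.001]
ft_force: [0.1, -0.6, -3.6]
finger_gap: 0.027
```

```bash
python3 - <<'E'
from h import *
s=manip.get_state();print(s['torque']); rel(tcp(.035,0,30),yw)
E
```

```text
[ 0.02165762 -0.12582091 -0.03554356]
shift mm [ 0.  -4.5  3.1] turn 0.06
```

No side load now, so I'll go on.

Request:
drive_tool([
  [[0.005,0,0.003,0],[0.01,0,0.0058,0],[0.015,0,0.0087,0],[0.02,0,0.0115,0],[0.0225,0,0.013,0],[0.0225,0,0.013,0]],
])

```text
time: 9.72
ee_pos: [0.5458, 0.2226, 0.1107]
ee_rot: [0.001, -0.097, 0.995, 0.001]
ft_force: [-0.4, 0.0, -3.1]
finger_gap: 0.0272
```

```bash
python3 - <<'E'
from h import *
s=manip.get_state();print(s['torque']); rel(tcp(.061,0,30),yw)
E
```

```text
[ 0.03176214 -0.14161925 -0.01467763]
shift mm [-0.1 -4.5  3. ] turn 0.06
```

Request:
drive_tool([
  [[0.006,0,0.0035,0],[0.012,0,0.007,0],[0.018,0,0.0104,0],[0.022,0,0.0127,0],[0.025,0,0.0144,0],[0.027,0,0.0156,0],[0.029,0,0.0167,0],[0.029,0,0.0167,0]],
])

```text
time: 10.72
ee_pos: [0.5227, 0.2185, 0.097]
ee_rot: [0.007, -0.096, 0.995, 0.003]
ft_force: [18.2, 1.4, 21.0]
finger_gap: 0.0271
```

```bash
python3 - <<'E'
from h import *
import cv2
s=manip.get_state();print(s['torque'],s['ft_force']); rel(tcp(.09,0,30),yw)
im=optics.camera('side')['image'][:,:,::-1]; p=proj('side',[[.51,.215,.1]])[0].astype(int);print(p-[40,30])
cv2.imwrite('pics/g6.png',cv2.resize(im[p[1]-30:p[1]+30,p[0]-40:p[0]+40],(800,600),interpolation=cv2.INTER_CUBIC))
E
```

```text
[ 0.22661307 -3.9643825   0.08408845] [18.16039594  1.41028244 21.01412213]
shift mm [ 1.6 -4.9  3.7] turn 0.02
[252 121]
```

View pics/g6.png

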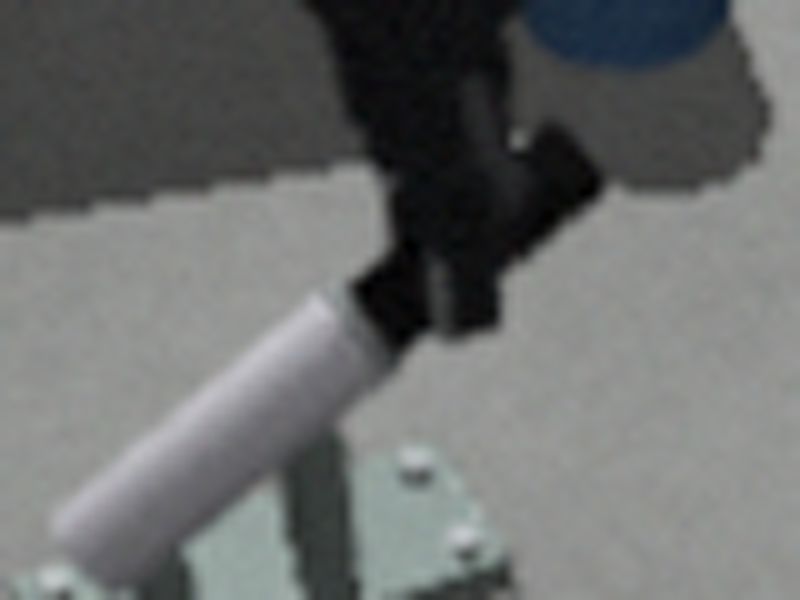

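The collar sits on the mouth (crop 350,330) and the axial reaction is about 28 N, so it is home. I'll release and lift straight up.

Request:
drive_tool([
  [[-0.001,0,-0.0005,0],[-0.001,0,-0.0005,0],[-0.001,0,-0.0005,0],[-0.001,0,-0.0005,0],[-0.001,0,-0.0005,0],[-0.001,0,-0.0005,0],[-0.001,0,-0.0005,0],[-0.001,0,-0.0005,0]],
], hand=0.0854)

```text
time: 11.82
ee_pos: [0.5237, 0.2187, 0.0975]
ee_rot: [0.007, -0.096, 0.995, 0.003]
ft_force: [-0.1, -0.4, -1.0]
finger_gap: 0.0855
```

Request:
drive_tool([
  [[0,0,-0.02,0],[0,0,-0.05,0],[0,0,-0.09,0],[0,0,-0.14,0],[0,0,-0.18,0],[0.03,0.04,-0.2,0],[0.05,0.09,-0.2,0],[0.05,0.14,-0.2,0],[0.05,0.18,-0.2,0],[0.05,0.18,-0.2,0]],
])

```text
time: 13.08
ee_pos: [0.436, 0.3873, 0.2972]
ee_rot: [0.006, -0.098, 0.995, 0.003]
ft_force: [0.1, -0.8, -0.3]
finger_gap: 0.0851
```

```bash
python3 - <<'E'
from h import *
import cv2
o=[]
s=manip.get_state();print(s['ft_force'],s['ee_pos'],s['joint_velocities'].round(3))
for n in('top','side'):
    im=optics.camera(n)['image'][:,:,::-1]; p=proj(n,[[.51,.15,.1]])[0].astype(int);print(p)
    w=80 if n=='side' else 65
    o.append(cv2.resize(im[p[1]-w:p[1]+w,p[0]-w:p[0]+w],(400,400),interpolation=cv2.INTER_CUBIC))
cv2.imwrite('pics/g7.png',np.hstack(o))
E
```

```text
[ 0.14086877 -0.76773115 -0.25930022] [0.43604019 0.38732967 0.29715207] [ 0.042 -0.025  0.041  0.035  0.005 -0.001  0.031]
[270 216]
[296 165]
```

View pics/g7.png

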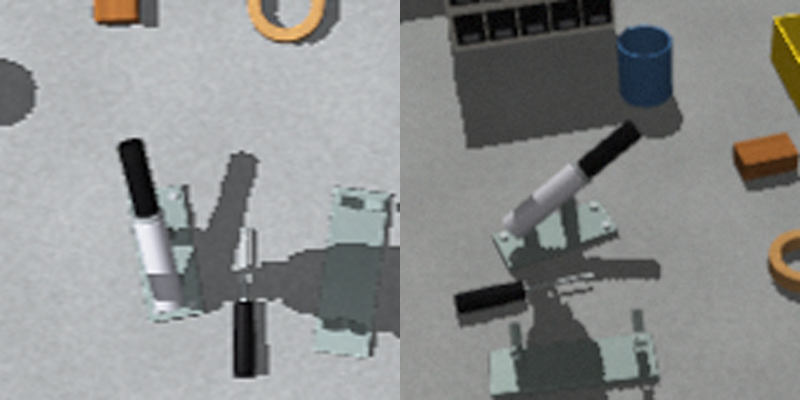

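```bash
python3 -c "
from rig import workorder; print(workorder.hand_in())"
```

```text
the job is handed in; nothing more can be done
None
```

The loose drift is in the empty tube with its collar on the mouth. I released it and handed the job in at about 13 s of the 48 s allowed. The hand-in gave no verdict.

**How it went:** I gripped the drift by the handle and started the nose into the tube while the drift was still level. I then swung the handle up so the tube's upper lip turned the drift in the pads to about 30°, and pushed it along the axis. It stopped with about 28 N of axial reaction.

**Last checks:**
- **Home:** the final top and side pictures show the collar on the mouth with no visible gap. By tool position it stopped about 1.5 mm short of full depth, judged against my own tube estimate. I did not measure the final pose separately in the pictures.
- **Clear of the robot:** after release the gripper was raised and moved well away, and the wrist force was under 1 N.
- **Bystanders:** those visible in the final crops (screwdriver, mug, block, tape) looked unmoved. I did not look again at the wrench, spray can, jar or the other drift in its tube, but the arm did not go near them after the pick.

**Disagreements:**
- My first image estimate of the tube was off by about 4–5 mm sideways (y). The nose touched the rim with about 4 N, and I corrected it from the force reading.
- The joints still showed slight motion (about 0.04 rad/s) at the last reading before hand-in.

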